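Clear the spoon off the bin and shut its flap

TASK

A wooden spoon has been left lying across the open mouth of the small grey bin, so its flap lid cannot shut. Take the spoon off and set it down, without dropping it, lying across the middle of the stainless plate; then close the bin's flap fully.

Things in the scene. Friction and masses are not known exactly. Their poses are not given: they have to be found in the camera images.
- spoon_center (a point): Wooden spoon, light wood, 263 mm long, 50 g, lying flat across the two side walls of the bin. This point is on the handle, midway along the spoon's length and half-way up its 12 mm thickness, close to its centre of mass. Its x axis runs along the spoon towards the bowl, z up. The handle is a flat bar 14 mm wide and 12 mm thick, from x = -130 to x = +85 mm; the round bowl, 50 mm across and 12 mm thick, is centred at x = +108 mm. The underside is flat.
- plate: Round stainless steel plate, 230 mm across, loose on the counter, 0.4 kg. Origin: centre of its underside, z up. Flat middle 140 mm across, with its upper face 4 mm up; the sloping rim rises to 22 mm, so a spoon lying right across it rests on the rim.
- bin: Small grey plastic bin, fixed to the counter, open at the top when its flap is up. 220 mm (its x) by 170 mm (its y), walls 5 mm thick, rim 130 mm high. Origin: centre of its underside; x points away from the robot, towards the hinge side, y to the left, z up. The hinge axis of the flap runs along y at x = +110 mm, z = 130.5 mm, on the rim's far edge.
- flap (a joint): Angle (rad) of the bin's grey flap lid: 0 is fully shut, level on the rim; it grows as the flap swings up and away from the robot; 1.57 is upright. A plain slab, 220 mm from hinge to free edge, 170 wide, 8 thick, no handle, underside in the hinge plane. It starts nearly upright, its edge 350 mm above the counter. Stiff hinge: it stays where left; 1 to 3 N near the edge pushes it shut.
Mind the look-alikes: they are no part of the job. Several things have the shape of the plate; the one meant has the colours described above.

How it is judged:
On the way, in this order (a step that is already met when the one before it is completed fails the run):
1. the spoon lies across the middle of the plate, released (horizontal distance between spoon_center and plate below 0.04 m and z of spoon_center in the frame of plate between 0 and 0.04 m and contact force between the fingers and spoon below 0.05 N and linear speed of spoon below 0.05 m/s), for 0.2 s.
2. the flap is shut (value of joint flap below 0.05 rad), for 0.2 s.
At the end, for the whole second after the job is handed in: The spoon lies at rest on the plate, its middle within 40 mm of the plate's centre and at most 40 mm above the plate's underside, within about 20 degrees of level; the plate lies flat (within 10 degrees); the bin's flap is shut to within 0.05 rad (about 11 mm at its front edge) (horizontal distance between spoon_center and plate below 0.04 m and z of spoon_center in the frame of plate between 0 and 0.04 m and angle between spoon_center's own x axis and vertical between 1.2 and 1.94 rad and angle between plate's own z axis and vertical below 0.17 rad and linear speed of spoon below 0.05 m/s and value of joint flap below 0.05 rad); the robot touches nothing.
It fails at once if the spoon is dropped or thrown (moves faster than 0.9 m/s while not held, a fall of about 40 mm) (contact force between the fingers and spoon below 0.01 N and linear speed of spoon above 0.9 m/s).
It also fails if it takes over 58 s, if anything falls off the work surface, if the arm or the gripper's body presses on something with over 40 N, if the wrist force passes 120 N, or if a joint passes its speed limit or range.

ROBOT

A 7-joint arm with a two-finger parallel gripper is mounted at the origin on the work surface. World frame = base frame: x ahead of the robot, y to its left, z up, the work surface at z = 0. Lengths are in m, angles in rad, forces in N, time in s.
With the tool pointing down it reaches from about 0.375 to 0.925 m from the base axis. Payload 3.1 kg.
Tool frame: the origin (TCP) lies on the centre line of the jaws, within the pads' length; the fingertips stand 22 mm ahead of it and the grasp point (between the pads) lies 3 mm ahead of it; z points along the fingers, y is the direction in which the jaws open and shut (so a half turn about z gives the same grasp; the last joint's range is limited). The gripper opens to 85 mm and grips with 20 to 120 N. Pads are 22 mm wide; open, the fingers measure 114 mm over their backs; the gripper's body (76 mm by 85 mm) begins 54 mm behind the grasp point. The pads swing forward as they close: fully open they stand 13 mm farther back than shut.
Start: joints at [1.027, 0.383, 0.044, 1.598, -0.018, 1.161, -0.05], TCP at [0.28, -0.586, 0.222] pointing down, gripper open.
Joint ranges: [-2.61, 2.61], [-0.41, 2.15], [-1.48, 1.57], [0, 2.5], [-1.57, 4.71], [0.05, 1.97], [-2.85, 2.85]. Speed limits (rad/s): [2.79, 2.79, 3.14, 3.14, 3.14, 3.14, 3.14].

INTERFACE

Orientations are given as a rotation vector (axis times angle).
In Python, from rig import r gives the robot as it stands. The module is installed in compiled form; this text tells all that it offers.
- The arm moves only by the tool step_arm, never from a script. Its argument "deltas" is a list of rows, each a list of 4 numbers: the shift along the world's x, y, z in m, then the turn about the world's z in units of 5 degrees (1.0 is 5 degrees). In form: [[x, y, z, spin], ...]. A call has 1 to 20 rows; each row shifts and turns the commanded pose from where the row before left it; what a row does not reach is not made up. A row lasts 1/12 s, in which the tool goes at most 41.7 mm and 7.16 degrees, less where a joint would pass 70% of its speed; a pose out of reach is approached as far as the arm can. A call with a gripper value outside its range is refused whole. "fingers" is the closure, from 0 (fully open) to 1 (shut), set as the call begins (left out, the last holds). The fingers move at their own pace and stop on an object; "force" is the grip in N (left out, the last holds). Time passes only in rows, so rows that do not move let the fingers close. It gives the time, the measured TCP pose, the force and the opening at its end, in the units of the state.
- r.sense(): the state, without advancing time (a new reading comes with each control period).
- r.read_camera(name): name is "scene" or "top" or "wrist"; returns the picture (420x560x3 uint8, red, green, blue); there is no depth.
- r.camera_model(name): a dict with "intrinsics" (3x3 intrinsics, pixels), "R" (3x3) and "t" (3): a world point X has camera coordinates R X + t. Camera axes: x right, y down, z forward; pixel columns grow to the right and rows downward; lengths in m; the calibration is good to about 2 mm. A picture is of the moment at which its call begins: read the wrist's pose just before it. camera_model takes no time and is no camera call; for the wrist camera it gives the pose at the moment of the call.
- r.sign_off(): hands the job in, once; it reports no verdict.
Trained networks look in the newest picture that a camera, given by its name, has taken for a name from the list of things; names that differ only in an ending like _2 or _b are one class to them, and where a whole thing is asked for, a point or a joint stands for the part that bears it (a point fixed in the world has none). Each returns a list of dicts, best first, with "p" (0 to 1); they miss things now and then, are a little off and sometimes report something else, mostly with a low value. They report only what shows in the picture. A call takes as long as a camera call. They do not tell look-alikes from the thing itself.
- r.recognise(thing, camera): "point" ([x, y, z] in m, in the coordinates of the camera as it stood for that picture, good to about 4 mm: the middle of the surface that is visible of it).
- r.masks_of(thing, camera): "region" (420x560 bool, what is visible of it).
- r.pinpoint(thing, camera): "point" ([x, y, z] in m, in the coordinates of the camera as it stood for that picture, good to about 4 mm: a listed point, or the origin of a listed thing).
The state is a dict: "t": time; "joints": joint angles; "qd": joint speeds; "joint_efforts": joint torques, N m; "tool_pos": TCP position; "eef_rot": TCP orientation; "force": force on the tool from outside, world axes, zero at the start; "wrist_torque": the same for the moment, N m; "grip_width": finger opening in m.
Only numpy, scipy, OpenCV 4.12 (cv2) and the standard library are available. Lean on these libraries where they do the work, as an engineer would, in place of code of your own. Each camera call takes 0.05 s, during which the arm holds its last target. There are 200 camera calls.

## Working session

There is one attempt and no reset: what is moved stays moved. The work goes in short steps, Python scripts to look and compute and a tool call to move; the robot and the scene stay as the last step left them, time stands still between calls to the robot, and variables do not carry over. Pictures are saved under pics/ and viewed, on a budget of 10 in all, crops included, one or two more only if the job needs it, and the job is handed in when it is done.

Besides the shell and the picture viewer there is one more tool, called after "Emit:" as name(argument=value, ...) on one line, values as JSON. step_arm: Moves the arm, as the interface text tells. Its arguments: {"type":"object","properties":{"deltas":{"type":"array"},"fingers":{"type":"number"},"force":{"type":"number"}},"required":["deltas"]}

```bash
mkdir -p pics
cat > h.py <<'E'
from rig import r
import numpy as np, cv2
def snap(c,f):
    im=r.read_camera(c); cv2.imwrite(f'pics/{f}.png',im[:,:,::-1]); return im
def w(c,p,m=None):
    m=m or r.camera_model(c); return np.array(m['R']).T@(np.array(p)-np.array(m['t']))
def px(c,X,m=None):
    m=m or r.camera_model(c); q=np.array(m['intrinsics'])@(np.array(m['R'])@np.array(X)+np.array(m['t'])); return q[:2]/q[2]
def tri(obs): # [(cam model,pixel)]
    A=[];b=[]
    for m,u in obs:
        K,R,t=[np.array(m[k]) for k in('intrinsics','R','t')]
        P=K@np.c_[R,t]
        for i in(0,1):
            a=P[i]-u[i]*P[2]; A.append(a[:3]); b.append(-a[3])
    return np.linalg.lstsq(np.array(A),np.array(b),rcond=None)[0]
E
python3 - <<'E'
from h import *
np.set_printoptions(precision=3,suppress=True)
a=snap('scene','s0'); b=snap('top','t0')
cv2.imwrite('pics/st.png',cv2.resize(np.vstack([a,b])[:,:,::-1],None,fx=.71,fy=.71))
for c in('scene','top'):
    for th in('spoon_center','plate','bin'):
        for d in r.pinpoint(th,c)[:5]: print(c,th,round(d['p'],2),w(c,d['point']),px(c,w(c,d['point'])))
print(r.sense()['t'])
E
```

```text
scene spoon_center 0.9 [ 0.447 -0.174  0.135] [200.814 263.8  ]
scene plate 0.69 [0.296 0.521 0.003] [257.752 134.695]
scene plate 0.66 [ 0.763 -0.143  0.007] [311.349 316.206]
scene plate 0.65 [0.501 0.211 0.003] [274.706 202.719]
scene bin 0.55 [ 0.472 -0.183  0.   ] [213.49  293.765]
top spoon_center 0.93 [ 0.452 -0.178  0.136] [389.436 235.233]
top plate 0.83 [ 0.505  0.206 -0.003] [259.982 221.016]
top plate 0.79 [ 0.764 -0.149  0.   ] [367.778 146.858]
top plate 0.67 [ 0.301  0.522 -0.003] [158.145 282.799]
top bin 0.57 [ 0.478 -0.185  0.001] [380.362 231.599]
0.4
```

View pics/st.png

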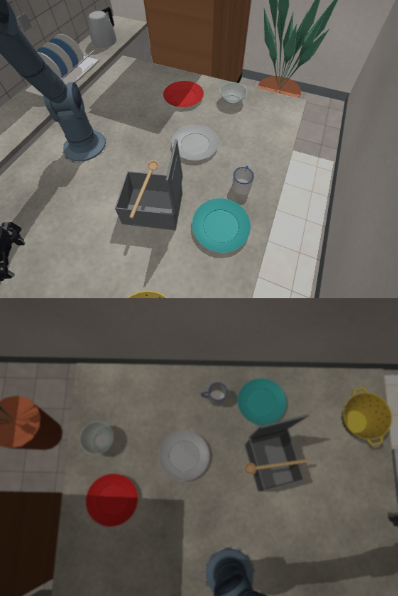

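The stacked picture shows three things shaped like the plate. In scene pixels they are red (258,135), grey-silver (275,203) and teal (311,316). The grey one, top pixel (260,221), fits the stainless description. The spoon lies across the bin with its bowl towards +y, and the flap is up on the far side. I'll check the plate choice in one close crop and measure the spoon's axis.

Run:
```python
from h import *
np.set_printoptions(precision=3,suppress=True)
b=snap('top','t1')
cv2.imwrite('pics/c1.png',cv2.resize(b[150:300,200:460,::-1],None,fx=3,fy=3,interpolation=cv2.INTER_CUBIC))
ms=r.camera_model('scene');mt=r.camera_model('top')
def ray(m,u,z):
    K,R,t=[np.array(m[k]) for k in('intrinsics','R','t')]
    d=R.T@np.linalg.solve(K,[*u,1]); c=-R.T@t; return c+d*(z-c[2])/d[2]
for c,m in(('top',mt),('scene',ms)):
    if c=='scene': r.read_camera('scene')
    k=r.masks_of('spoon_center',c)[0]; ys,xs=np.nonzero(k['region'])
    P=np.array([ray(m,(x,y),.142) for x,y in zip(xs,ys)])[:,:2]
    mu=P.mean(0); u=np.linalg.svd(P-mu,full_matrices=0)[2][0]; u*=np.sign(u[1]); s=(P-mu)@u
    print(c,k['p'],len(xs),mu,'yaw',np.degrees(np.arctan2(u[1],u[0])),'ends',mu+u*s.min(),mu+u*s.max(),'mid',mu+u*(s.min()+s.max())/2,'len',np.ptp(s))
S=[tri([(ms,px('scene',a)),(mt,px('top',b))]) for a,b in (((.447,-.174,.135),(.452,-.178,.136)),((.501,.211,.003),(.505,.206,-.003)),((.472,-.183,0),(.478,-.185,.001)))]
print(S)
for d in r.masks_of('bin','top')[:1]:
    cs,_=cv2.findContours(d['region'].astype('uint8'),0,1); print(d['p'],cv2.minAreaRect(np.vstack(cs)))
print(px('top',(.452,-.178,.136)))
s=r.sense();print(s['tool_pos'],s['eef_rot'],s['grip_width'],s['joints'],s['t'])
```

```text
top 0.65 612 [ 0.451 -0.154] yaw 98.98517540249213 ends [ 0.474 -0.302] [ 0.434 -0.047] mid [ 0.454 -0.174] len 0.2590396010895495
scene 0.73 574 [ 0.452 -0.162] yaw 99.09738655198873 ends [ 0.474 -0.303] [ 0.433 -0.043] mid [ 0.453 -0.173] len 0.26348069848524713
[array([ 0.451, -0.177,  0.142]), array([0.503, 0.205, 0.01 ]), array([ 0.476, -0.185,  0.006])]
0.64 ((397.5294494628906, 217.61764526367188), (90.70832061767578, 96.7717056274414), 75.96376037597656)
[389.566 235.175]
[ 0.28  -0.586  0.222] [3.064 0.695 0.   ] 0.08535883713637525 [ 1.027  0.383  0.044  1.598 -0.018  1.161 -0.05 ] 0.65
```

View pics/c1.png

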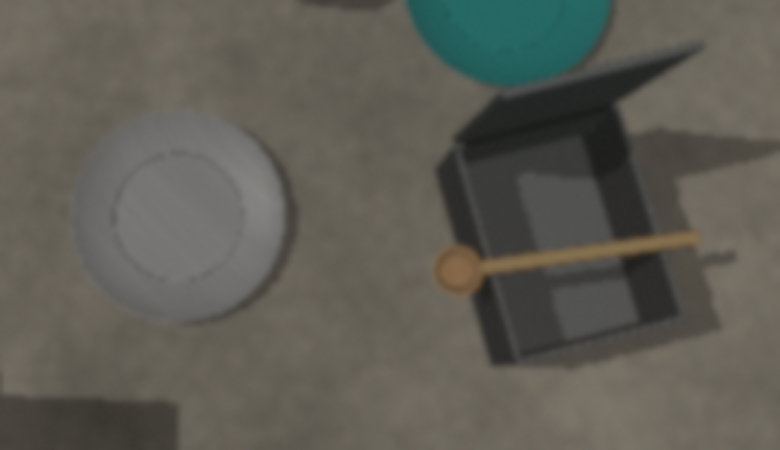

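The crop confirms the choice: a plain grey steel plate at crop (180,215), with teal only in the other dish. The spoon runs at yaw about 99° and the bin at about +15°. Next I approach above the spoon.

Emit:
step_arm(deltas=[[0.012,0.029,0,1.05],[0.012,0.029,0,1.05],[0.012,0.029,0,1.05],[0.012,0.029,0,1.05],[0.012,0.029,0,1.05],[0.012,0.029,0,1.05],[0.012,0.029,0,1.05],[0.012,0.029,0,1.05],[0.012,0.029,0,1.05],[0.012,0.029,0,1.05],[0.012,0.029,0,1.05],[0.012,0.029,0,1.05],[0.012,0.029,0,1.05],[0.016,0.032,0,1.05],[0,0,0,0],[0,0,0,0]], fingers=0, force=40)

```text
t: 1.98
tool_pos: [0.4536, -0.1748, 0.222]
eef_rot: [2.032, 2.395, 0.001]
force: [-0.9, -1.1, -0.2]
grip_width: 0.0856
```

Run:
```python
from h import *
np.set_printoptions(precision=3,suppress=True)
from scipy.spatial.transform import Rotation as Ro
snap('wrist','w1'); m=r.camera_model('wrist')
for d in r.pinpoint('spoon_center','wrist')[:2]: print(d['p'],w('wrist',d['point'],m),px('wrist',w('wrist',d['point'],m),m))
k=r.masks_of('spoon_center','wrist')[0]
K,R,t=[np.array(m[k_]) for k_ in('intrinsics','R','t')]
ys,xs=np.nonzero(k['region']);D=np.linalg.solve(K,np.c_[xs,ys,xs*0+1].T);D=(R.T@D).T;c=-R.T@t
P=(c+D*((.142-c[2])/D[:,2])[:,None])[:,:2]
mu=P.mean(0);u=np.linalg.svd(P-mu,full_matrices=0)[2][0];s=(P-mu)@u
print(k['p'],mu,np.degrees(np.arctan2(u[1],u[0])),mu+u*s.min(),mu+u*s.max())
s=r.sense();print(s['tool_pos'],Ro.from_rotvec(s['eef_rot']).as_matrix(),s['joints'],s['t'],s['force'])
```

```text
0.71 [ 0.454 -0.184  0.135] [279.348 221.754]
0.96 [ 0.445 -0.132] -81.08668610688193 [ 0.432 -0.049] [ 0.472 -0.303]
[ 0.452 -0.179  0.222] [[-0.155  0.988 -0.   ]
 [ 0.988  0.155 -0.001]
 [-0.001 -0.    -1.   ]] [ 0.661  0.093 -0.387  1.966  0.04   1.09   0.413] 2.1333 [-0.3   -0.185  0.634]
```

View pics/w1.png

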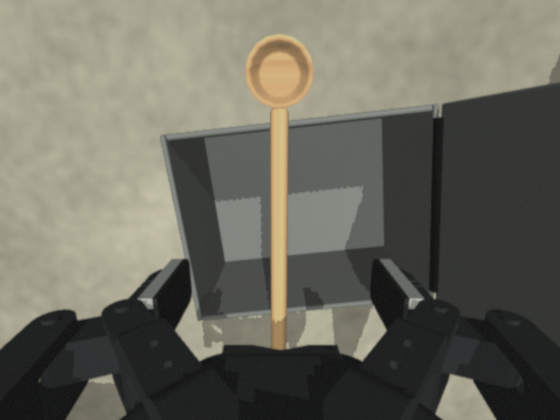

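The wrist view shows the spoon running vertically at column 279, centred between the open jaws. The flap hinge is well clear at column 437, and the height agrees at 0.135 m. Descend and grip.

Emit:
step_arm(deltas=[[0,0,-0.02,0],[0,0,-0.02,0],[0,0,-0.02,0],[0,0,-0.02,0],[0,0,-0.001,0],[0,0,0,0]], fingers=0.4)

```text
t: 2.63
tool_pos: [0.4505, -0.1785, 0.1395]
eef_rot: [-2.041, -2.384, 0.002]
force: [0.7, -0.3, -1.0]
grip_width: 0.0515
```

Emit:
step_arm(deltas=[[0,0,0,0],[0,0,0,0],[0,0,0,0],[0,0,0,0],[0,0,0,0],[0,0,0,0],[0,0,0,0],[0,0,0,0]], fingers=1, force=40)

```text
t: 3.3
tool_pos: [0.4523, -0.1774, 0.1406]
eef_rot: [2.039, 2.39, 0.0]
force: [-0.2, -0.0, -0.5]
grip_width: 0.0003
```

The opening read 0.3 mm, so the jaws missed the spoon. I'll look.

Run:
```python
from h import *
np.set_printoptions(precision=3,suppress=True)
a=snap('wrist','w2'); b=snap('scene','s2'); 
u=px('scene',(.452,-.177,.14)).astype(int)
c=cv2.resize(b[u[1]-75:u[1]+75,u[0]-100:u[0]+100],(560,420),interpolation=cv2.INTER_CUBIC)
cv2.imwrite('pics/ws2.png',cv2.resize(np.vstack([a,c])[:,:,::-1],None,fx=.71,fy=.71))
for cam in('scene','wrist'):
  for d in r.pinpoint('spoon_center',cam)[:2]: print(cam,d['p'],w(cam,d['point']))
s=r.sense();print(s['tool_pos'],s['grip_width'],s['force'])
```

```text
scene 0.9 [ 0.448 -0.175  0.134]
wrist 0.69 [ 0.455 -0.181  0.135]
[ 0.452 -0.177  0.141] 0.00029335474553062206 [-0.053 -0.513  0.472]
```

View pics/ws2.png

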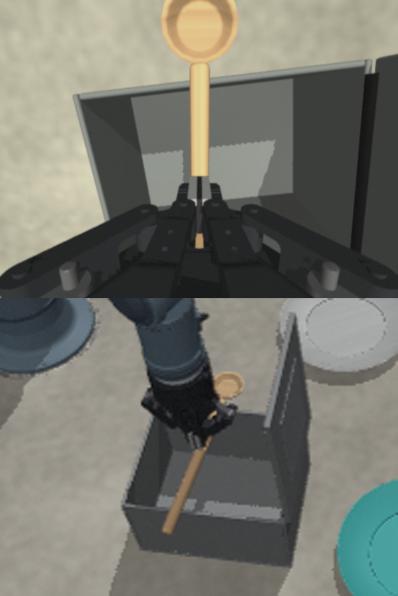

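The spoon is undisturbed and the fingers look nearly shut around or just above it. One close crop should settle which.

Run:
```python
from h import *
a=cv2.imread('pics/w2.png'); b=cv2.imread('pics/s2.png')
m=r.camera_model('wrist'); print(px('wrist',(.452,-.177,.141),m),px('wrist',(.452,-.177,.119),m))
u=px('scene',(.452,-.177,.13)).astype(int)
c1=cv2.resize(a[200:380,180:390],(560,480),interpolation=cv2.INTER_CUBIC)[:420]
c2=cv2.resize(b[u[1]-30:u[1]+30,u[0]-40:u[0]+40],(560,420),interpolation=cv2.INTER_CUBIC)
cv2.imwrite('pics/z2.png',cv2.resize(np.hstack([c1,c2]),None,fx=.71,fy=.71))
```

```text
[278.80702288 253.64410726] [279.01815236 239.72231129]
```

View pics/z2.png

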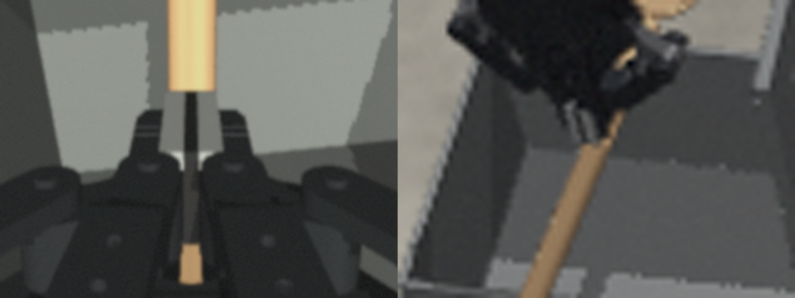

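The grey pads hide the handle with no wood showing between them. The fingertips look to have shut just above the spoon, so the real reach is shorter than the readings imply. I'll reopen, go lower and close again.

Emit:
step_arm(deltas=[[0,0,0,0],[0,0,0,0],[0,0,0,0],[0,0,-0.01,0],[0,0,-0.01,0],[0,0,0,0]], fingers=0.5)

```text
t: 4.0
tool_pos: [0.4501, -0.1767, 0.1179]
eef_rot: [-2.036, -2.386, 0.002]
force: [-0.8, 0.4, -0.2]
grip_width: 0.0429
```

Emit:
step_arm(deltas=[[0,0,0,0],[0,0,0,0],[0,0,0,0],[0,0,0,0],[0,0,0,0],[0,0,0,0]], fingers=1, force=40)

```text
t: 4.5
tool_pos: [0.4524, -0.1775, 0.1207]
eef_rot: [2.039, 2.389, 0.0]
force: [0.1, -0.1, -1.0]
grip_width: 0.0125
```

Emit:
step_arm(deltas=[[0,0,0,0],[0,0,0,0],[0,0,0.005,0],[0,0,0.005,0],[0,0,0,0]])

```text
t: 4.92
tool_pos: [0.4534, -0.1778, 0.1319]
eef_rot: [2.038, 2.388, 0.001]
force: [0.1, 0.1, -0.0]
grip_width: 0.0129
```

Run:
```python
from h import *
np.set_printoptions(precision=3,suppress=True)
a=snap('wrist','w3'); b=snap('scene','s3'); 
for cam in('scene','wrist'):
  for d in r.pinpoint('spoon_center',cam)[:1]: print(cam,d['p'],w(cam,d['point']))
u=px('scene',(.452,-.177,.13)).astype(int)
c1=cv2.resize(a[180:360,160:400],(560,420),interpolation=cv2.INTER_CUBIC)
c2=cv2.resize(b[u[1]-60:u[1]+60,u[0]-80:u[0]+80],(560,420),interpolation=cv2.INTER_CUBIC)
cv2.imwrite('pics/z3.png',cv2.resize(np.hstack([c1,c2])[:,:,::-1],None,fx=.71,fy=.71))
s=r.sense();print(s['tool_pos'],s['grip_width'],s['force'])
```

```text
scene 0.87 [ 0.448 -0.173  0.145]
wrist 0.75 [ 0.456 -0.178  0.148]
[ 0.452 -0.177  0.131] 0.012494849213899165 [-0.493 -0.591 -0.798]
```

View pics/z3.png

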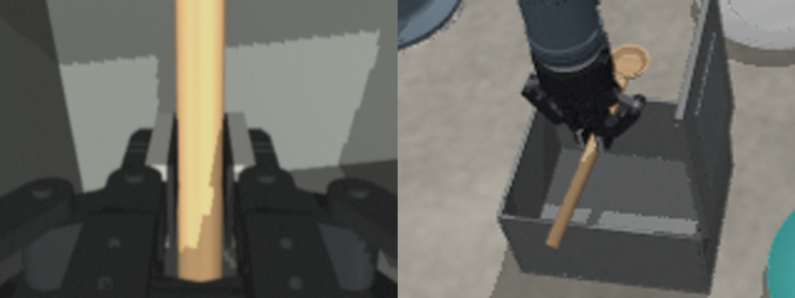

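The spoon is now held at 12.5 mm opening and rose about 11 mm level. It sits higher on the pads than the text implies. Lift it and carry it over the grey plate.

Emit:
step_arm(deltas=[[0,0,0.01,0],[0,0,0.02,0],[0,0,0.025,0],[0,0.01,0.025,0],[0,0.02,0.01,0],[0,0.03,0,0],[0,0.03,0,0],[0,0.035,0,0],[0.005,0.035,0,0],[0.005,0.035,0,0],[0.008,0.035,0,0],[0.008,0.035,0,0],[0.008,0.035,0,0],[0.008,0.03,0,0],[0.005,0.025,-0.01,0],[0.003,0.018,-0.015,0],[0.001,0.01,-0.015,0],[0,0,-0.01,0],[0,0,0,0],[0,0,0,0]])

```text
t: 6.78
tool_pos: [0.5029, 0.2039, 0.1701]
eef_rot: [-2.041, -2.388, 0.004]
force: [0.2, -0.1, 0.0]
grip_width: 0.0128
```

Run:
```python
from h import *
np.set_printoptions(precision=3,suppress=True)
a=snap('scene','s4'); b=snap('top','t4'); ms=r.camera_model('scene');mt=r.camera_model('top')
for cam in('scene','top'):
  r.read_camera(cam)
  for th in('spoon_center','plate'):
    for d in r.pinpoint(th,cam)[:3]: print(cam,th,d['p'],w(cam,d['point']))
u=px('scene',(.503,.206,.1)).astype(int);v=px('top',(.503,.206,.1)).astype(int)
c=[cv2.resize(i[q[1]-75:q[1]+75,q[0]-100:q[0]+100],(560,420),interpolation=cv2.INTER_CUBIC) for i,q in((a,u),(b,v))]
cv2.imwrite('pics/z4.png',cv2.resize(np.hstack(c)[:,:,::-1],None,fx=.71,fy=.71))
s=r.sense();print(s['tool_pos'],s['grip_width'],s['force'],s['t'],s['joints'])
```

```text
scene spoon_center 0.51 [0.497 0.208 0.186]
scene plate 0.75 [ 0.762 -0.145  0.004]
scene plate 0.55 [0.502 0.21  0.003]
top plate 0.87 [ 0.3    0.521 -0.005]
top plate 0.72 [ 0.509  0.207 -0.002]
top plate 0.59 [ 0.76  -0.145  0.   ]
[0.504 0.205 0.171] 0.013000213927200004 [ 0.484  0.295 -1.105] 7.1833 [ 0.136  0.314 -0.692  1.876  0.232  1.032 -0.495]
```

View pics/z4.png

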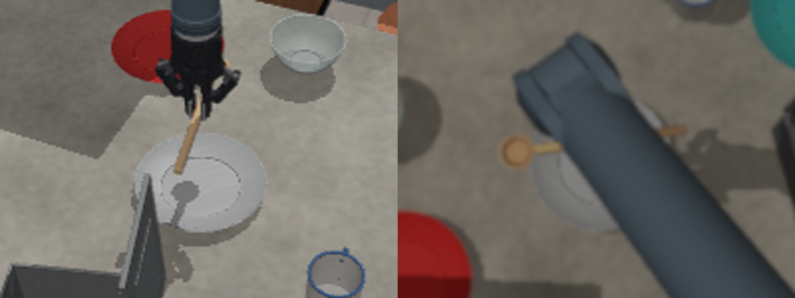

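The spoon is level and held over the grey plate. Its centre sits about 15 mm above the TCP reading, so contact should come near TCP z = 0.013. Lower in stages and watch the force.

Emit:
step_arm(deltas=[[0,0,-0.02,0],[0,0,-0.025,0],[0,0,-0.025,0],[0,0,-0.025,0],[0,0,-0.025,0],[0,0,-0.015,0],[0,0,-0.005,0],[0,0,0,0],[0,0,0,0]])

```text
t: 7.93
tool_pos: [0.5039, 0.2059, 0.0312]
eef_rot: [2.039, 2.389, 0.002]
force: [0.2, 0.7, -1.9]
grip_width: 0.0126
```

Emit:
step_arm(deltas=[[0,0,-0.003,0],[0,0,-0.003,0],[0,0,-0.003,0],[0,0,0,0]])

```text
t: 8.27
tool_pos: [0.5033, 0.2053, 0.0216]
eef_rot: [2.039, 2.389, -0.0]
force: [-0.6, 0.2, -0.3]
grip_width: 0.0129
```

Emit:
step_arm(deltas=[[0,0,-0.002,0],[0,0,-0.002,0],[0,0,0,0]])

```text
t: 8.52
tool_pos: [0.503, 0.2054, 0.0172]
eef_rot: [-2.039, -2.389, 0.001]
force: [-0.2, 0.4, -0.3]
grip_width: 0.0129
```

Emit:
step_arm(deltas=[[0,0,-0.002,0],[0,0,0,0],[0,0,0,0]])

```text
t: 8.77
tool_pos: [0.5031, 0.2055, 0.0154]
eef_rot: [-2.039, -2.39, 0.0]
force: [0.3, -0.7, 0.4]
grip_width: 0.013
```

Emit:
step_arm(deltas=[[0,0,-0.002,0],[0,0,0,0],[0,0,0,0]])

```text
t: 9.02
tool_pos: [0.5032, 0.2055, 0.0134]
eef_rot: [-2.039, -2.39, 0.0]
force: [-0.1, -0.4, -0.7]
grip_width: 0.0126
```

Run:
```python
from h import *
np.set_printoptions(precision=3,suppress=True)
F=[]
for i in range(4):
  a=snap('scene','s5'); s=r.sense(); F.append(s['force'])
for d in r.pinpoint('spoon_center','scene')[:2]: print(d['p'],w('scene',d['point']))
u=px('scene',(.503,.206,.03)).astype(int)
cv2.imwrite('pics/z5.png',cv2.resize(a[u[1]-45:u[1]+45,u[0]-60:u[0]+60,::-1],(600,450),interpolation=cv2.INTER_CUBIC))
print(s['tool_pos'],s['grip_width'],np.mean(F,0))
```

```text
0.52 [0.501 0.212 0.03 ]
[0.503 0.206 0.014] 0.012844431633155873 [ 0.394  0.542 -0.306]
```

View pics/z5.png

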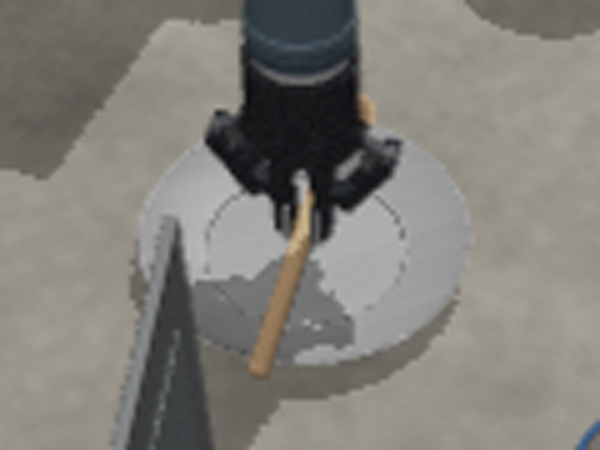

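The spoon is just over the rim, centred on the plate, with its measured height at 0.030 m. A few more millimetres until contact.

Emit:
step_arm(deltas=[[0,0,-0.002,0],[0,0,0,0],[0,0,0,0]])

```text
t: 9.52
tool_pos: [0.5037, 0.2057, 0.0125]
eef_rot: [2.039, 2.389, 0.0]
force: [-1.1, 0.0, 5.5]
grip_width: 0.0128
```

Emit:
step_arm(deltas=[[0,0,-0.002,0],[0,0,0,0],[0,0,0,0]])

```text
t: 9.77
tool_pos: [0.5038, 0.2057, 0.0123]
eef_rot: [2.038, 2.388, -0.002]
force: [-5.3, -3.1, 17.9]
grip_width: 0.0125
```

There is firm contact at 18 N. Ease off 2 mm, then open gently.

Emit:
step_arm(deltas=[[0,0,0.002,0],[0,0,0,0]])

```text
t: 9.93
tool_pos: [0.5041, 0.206, 0.0125]
eef_rot: [2.039, 2.389, 0.003]
force: [-1.0, -0.5, 6.8]
grip_width: 0.0127
```

Emit:
step_arm(deltas=[[0,0,0,0],[0,0,0,0],[0,0,0,0],[0,0,0,0]], fingers=0.55)

```text
t: 10.27
tool_pos: [0.503, 0.2053, 0.0111]
eef_rot: [-2.039, -2.389, 0.001]
force: [0.5, 0.2, -0.3]
grip_width: 0.0384
```

Emit:
step_arm(deltas=[[0,0,0.01,0],[0,0,0.02,0],[0,0,0.03,0],[0,0,0.04,0],[0,0,0.04,0],[0,0,0.04,0],[0,0,0.03,0],[0,0,0,0]])

```text
t: 10.93
tool_pos: [0.5078, 0.2086, 0.2302]
eef_rot: [2.034, 2.384, 0.02]
force: [0.9, 1.4, 1.0]
grip_width: 0.0386
```

Run:
```python
from h import *
np.set_printoptions(precision=3,suppress=True)
a=snap('scene','s6'); b=snap('wrist','w6')
for cam in('scene','wrist'):
  m=r.camera_model(cam)
  for th in('spoon_center','plate'):
    for d in r.pinpoint(th,cam)[:3]: print(cam,th,d['p'],w(cam,d['point'],m))
cv2.imwrite('pics/z6.png',cv2.resize(np.hstack([a,b])[:,:,::-1],None,fx=.71,fy=.71))
s=r.sense();print(s['tool_pos'],s['joints'],s['force'],s['t'])
```

```text
scene spoon_center 0.87 [0.497 0.206 0.027]
scene plate 0.94 [0.297 0.522 0.004]
scene plate 0.84 [0.5   0.211 0.003]
scene plate 0.81 [ 0.765 -0.145  0.001]
wrist spoon_center 0.71 [0.497 0.199 0.021]
wrist plate 0.76 [ 0.496  0.206 -0.005]
[0.502 0.205 0.22 ] [ 0.165  0.258 -0.716  1.829  0.186  1.127 -0.457] [-0.143 -0.465  0.33 ] 11.2333
```

View pics/z6.png

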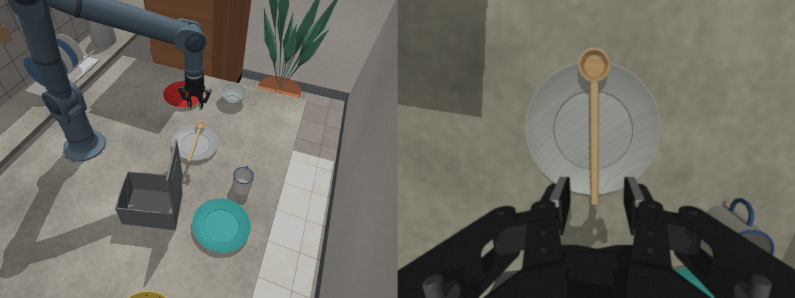

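The spoon lies centred across the grey plate, with spoon and plate centres within about 7 mm. The networks put the spoon's middle at z 0.021 (wrist) and 0.027 (scene). For the flap, I shut the fingers, go round its left side to the far side, and turn the tool so the jaws' wide side runs along the hinge.

Emit:
step_arm(deltas=[[0.03,0,0.015,-1],[0.03,0,0.015,-1],[0.03,0,0.015,-1],[0.03,0,0.015,-1],[0.03,0,0.015,-1],[0.03,0,0.015,-1],[0,-0.03,0,-1.08],[0,-0.033,0,-1.08],[0,-0.033,0,-1.08],[0,-0.033,0,-1.08],[0,-0.033,0,-1.08],[0,-0.033,0,-1.08],[0,-0.033,0,-1.08],[0,-0.033,0,-1.08],[0,-0.033,0,-1.08],[0,-0.033,0,-1.08],[-0.01,-0.01,0,0],[0,0,0,0],[0,0,0,0]], fingers=1)

```text
t: 12.82
tool_pos: [0.6722, -0.1323, 0.3095]
eef_rot: [-3.114, -0.409, 0.005]
force: [0.2, 0.2, -0.7]
grip_width: 0.0001
```

Run:
```python
from h import *
np.set_printoptions(precision=3,suppress=True)
a=snap('scene','s7'); b=snap('wrist','w7'); s=r.sense();print(s['tool_pos'],s['eef_rot'],s['joints'],s['force'],s['t'])
p=np.array(s['tool_pos']); u=px('scene',p).astype(int)
c=a[max(u[1]-90,0):][:150,max(u[0]-100,0):][:,:200]
cv2.imwrite('pics/z7.png',cv2.resize(np.hstack([cv2.resize(c,(560,420)),b])[:,:,::-1],None,fx=.71,fy=.71))
```

```text
[ 0.673 -0.129  0.31 ] [-3.111 -0.417  0.002] [ 0.354  0.418 -0.312  1.378  0.125  1.367 -1.263] [0.221 0.745 0.709] 12.9167
```

View pics/z7.png

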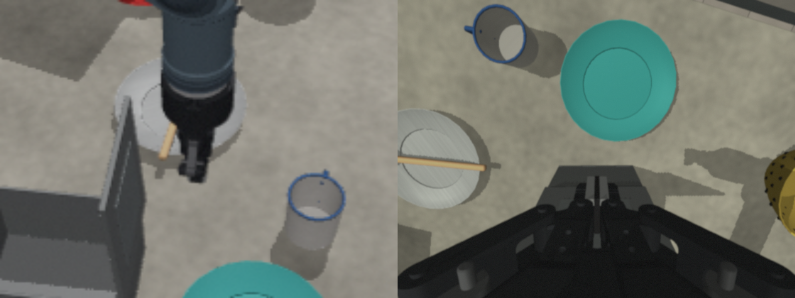

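The gripper is on the far side of the upright flap, with the way to it clear. Pull towards the robot along the bin's -x direction.

Emit:
step_arm(deltas=[[-0.012,-0.0033,0,0],[-0.012,-0.0033,0,0],[-0.012,-0.0033,0,0],[-0.012,-0.0033,0,0],[-0.012,-0.0033,0,0],[-0.012,-0.0033,0,0],[-0.012,-0.0033,0,0],[-0.009,-0.0025,0,0]])

```text
t: 13.58
tool_pos: [0.5805, -0.154, 0.3114]
eef_rot: [-3.112, -0.419, -0.002]
force: [1.7, 0.6, -0.2]
grip_width: -0.0003
```

Emit:
step_arm(deltas=[[-0.009,-0.0025,-0.001,0],[-0.009,-0.0025,-0.001,0],[-0.009,-0.0025,-0.002,0],[-0.009,-0.0025,-0.003,0],[-0.009,-0.0025,-0.003,0]])

```text
t: 14.0
tool_pos: [0.5347, -0.1696, 0.3015]
eef_rot: [3.114, 0.412, 0.001]
force: [1.3, 1.2, -0.4]
grip_width: 0.0004
```

A force of 1.3 to 1.8 N along +x shows the flap is being pushed. Follow its arc.

Emit:
step_arm(deltas=[[-0.0098,-0.0027,-0.004,0],[-0.0098,-0.0027,-0.005,0],[-0.0098,-0.0027,-0.005,0],[-0.0098,-0.0027,-0.006,0],[-0.0098,-0.0027,-0.0065,0]])

```text
t: 14.42
tool_pos: [0.4852, -0.1838, 0.2746]
eef_rot: [3.114, 0.41, 0.0]
force: [0.8, 0.0, -0.1]
grip_width: 0.0001
```

Emit:
step_arm(deltas=[[-0.0096,-0.0027,-0.009,0],[-0.0096,-0.0027,-0.01,0],[-0.0096,-0.0027,-0.01,0],[-0.0096,-0.0027,-0.011,0]])

```text
t: 14.75
tool_pos: [0.4468, -0.1948, 0.2346]
eef_rot: [3.114, 0.41, 0.0]
force: [0.4, 0.6, 0.7]
grip_width: 0.0001
```

Emit:
step_arm(deltas=[[-0.0065,-0.0018,-0.012,0],[-0.0065,-0.0018,-0.012,0],[-0.0065,-0.0018,-0.013,0],[-0.0065,-0.0018,-0.013,0],[0,0,0,0]])

```text
t: 15.17
tool_pos: [0.4172, -0.2015, 0.182]
eef_rot: [-3.112, -0.407, 0.011]
force: [-1.0, -0.0, -1.1]
grip_width: 0.0002
```

Emit:
step_arm(deltas=[[-0.004,-0.001,-0.012,0],[-0.003,-0.001,-0.012,0],[-0.002,0,-0.01,0],[-0.001,0,-0.005,0],[0,0,0,0]])

```text
t: 15.58
tool_pos: [0.4105, -0.2029, 0.145]
eef_rot: [-3.113, -0.411, 0.004]
force: [-0.4, 0.0, 0.5]
grip_width: -0.0001
```

Run:
```python
from h import *
a=snap('scene','s8'); F=[]
for i in range(3): r.read_camera('wrist'); F.append(r.sense()['force'])
s=r.sense();print(s['tool_pos'],np.mean(F,0),s['t'])
cv2.imwrite('pics/z8.png',cv2.resize(a[180:340,140:360,::-1],None,fx=3,fy=3,interpolation=cv2.INTER_CUBIC))
```

```text
[ 0.41248707 -0.20316457  0.14665615] [ 0.20744396 -0.4124609  -0.20858953] 15.7833
```

View pics/z8.png

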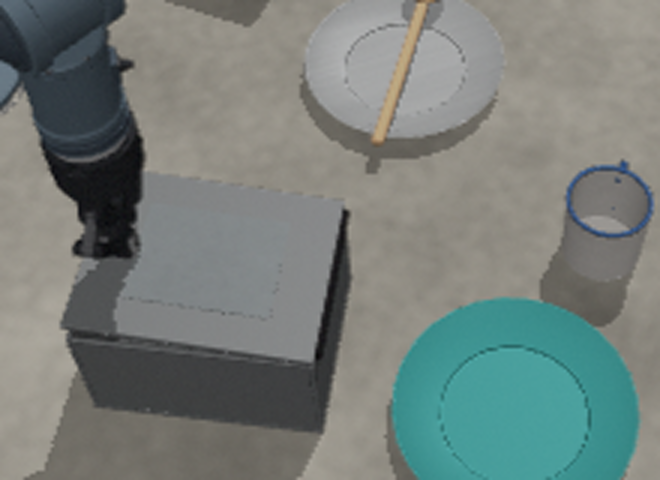

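The flap is nearly shut, with a small gap still showing along the front, left in the picture at about crop (75,330). Press down slowly until it stops.

Emit:
step_arm(deltas=[[0,0,-0.004,0],[0,0,-0.004,0],[0,0,0,0]])

```text
t: 16.03
tool_pos: [0.4117, -0.203, 0.1375]
eef_rot: [-3.114, -0.411, 0.001]
force: [-0.3, -0.3, -0.4]
grip_width: 0.0004
```

Emit:
step_arm(deltas=[[0,0,-0.003,0],[0,0,-0.003,0],[0,0,0,0]])

```text
t: 16.28
tool_pos: [0.4114, -0.2028, 0.1313]
eef_rot: [-3.114, -0.411, 0.002]
force: [0.6, 0.5, 0.3]
grip_width: -0.0001
```

Emit:
step_arm(deltas=[[0,0,-0.002,0],[0,0,-0.002,0],[0,0,0,0]])

```text
t: 16.53
tool_pos: [0.4119, -0.2031, 0.1288]
eef_rot: [-3.114, -0.411, 0.001]
force: [-1.9, 0.7, 6.4]
grip_width: 0.0002
```

Emit:
step_arm(deltas=[[0,0,-0.002,0],[0,0,-0.002,0],[0,0,0,0]])

```text
t: 16.78
tool_pos: [0.412, -0.2032, 0.1284]
eef_rot: [-3.114, -0.411, 0.004]
force: [-10.0, 3.9, 29.0]
grip_width: 0.0
```

A hard stop at z 0.1285, so the flap is on the rim. Lift clear and check.

Emit:
step_arm(deltas=[[0,0,0.005,0],[0,0,0.02,0],[0,0,0.03,0],[0,0,0.03,0],[0,0,0.03,0],[0,0,0,0],[0,0,0,0]])

```text
t: 17.37
tool_pos: [0.4136, -0.2037, 0.2412]
eef_rot: [3.112, 0.411, 0.007]
force: [-1.1, 0.5, -0.7]
grip_width: 0.0001
```

Run:
```python
from h import *
np.set_printoptions(precision=3,suppress=True)
a=snap('scene','s9'); 
for th in('spoon_center','plate'):
  for d in r.pinpoint(th,'scene')[:3]: print(th,d['p'],w('scene',d['point']))
r.read_camera('top')
for th in('spoon_center','plate'):
  for d in r.pinpoint(th,'top')[:3]: print('top',th,d['p'],w('top',d['point']))
s=r.sense();print(s['tool_pos'],s['force'],s['t'])
cv2.imwrite('pics/z9.png',cv2.resize(a[170:330,140:340,::-1],None,fx=3,fy=3,interpolation=cv2.INTER_CUBIC))
```

```text
plate 0.93 [0.295 0.521 0.002]
plate 0.76 [ 0.764 -0.145  0.004]
plate 0.7 [0.502 0.21  0.004]
top spoon_center 0.71 [0.501 0.203 0.024]
top plate 0.95 [ 0.303  0.521 -0.002]
top plate 0.89 [ 0.504  0.206 -0.002]
[ 0.411 -0.203  0.237] [-0.061  0.085  0.016] 17.6667
```

View pics/z9.png

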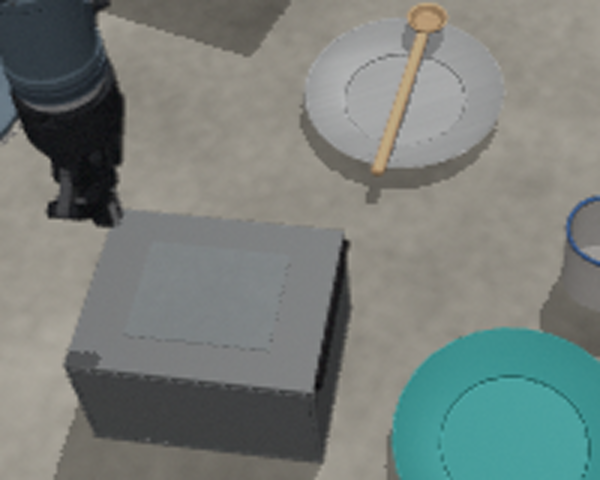

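The flap lies flush on the rim with no gap. The spoon lies across the grey plate, about 4 mm off its centre, and the arm is clear.

```bash
python3 -c "
from rig import r
print(r.sign_off())"
```

```text
the job is handed in; nothing more can be done
None
```

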